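Shut the curing box and set its timer

TASK

Swing the open lid of the curing box down and press it until its latch snaps and it is fully shut. Then turn the timer dial clockwise so that its pointer points at the long white index bar, and let go. Leave the glue bottle and the mallet beside the box where they are.

Things in the scene. Friction and masses are not known exactly. Their poses are not given: they have to be found in the camera images.
- curing_box: Grey painted sheet-steel curing box for glued woodwork, fixed to the bench, 220 (x) x 340 (y) x 90 mm high. Origin: centre of the underside; x points away from its front, y to its left seen from the front, z up. Its left part, y -50 to +170 mm, is an open chamber covered by the hinged lid; its right part, y -170 to -52 mm, is a closed block whose flat top, 90 mm high, carries the timer dial.
- lid (a joint): Angle of the lid (rad): 0 fully shut, about 1.5 straight up. The hinge runs along the box's y at its far side; the lid stays at whatever angle it is left. It meets the sprung latch at about 0.11 and must be pressed past it (about 11 N near the free edge) until it snaps down to 0; it stays shut by itself.
- lid_hinge (a point): Point on the hinge axis of the lid, at the middle of its width: box frame (100, 60, 92) mm. Site axes turn with the lid: x points from the free edge to the hinge, y along the axis, z out of the lid's upper face. The lid is a plain aluminium plate 205 mm long (lid x -205 to 0), 216 mm wide, z 0 to 14 mm, with a black finger tab 80 mm wide, reaching x -225 mm, at the middle of its free edge.
- lid_press (a point): Place to press on the upper face of the lid, 170 mm from the hinge axis, 35 mm from the free edge, at the middle of its width and 14 mm above the hinge axis in the lid's frame; z out of the face.
- dial (a joint): Angle of the timer dial (rad), growing clockwise seen from above. 0: pointer to the box's +y; 1.571: pointer to the box's +x, at the index bar. Stops at 0 and 2.6; it stays where it is left.
- dial_grip (a point): On the upright dial axis at the top of its grip bar, box frame (-30, -112, 126) mm. The black dial is a disc 68 mm across and 10 mm thick on the block's top (disc top 100 mm high), carrying an upright bar grip 60 mm long, 14 mm wide, 26 mm high (100 to 126 mm). Site y points along the bar towards the pointer end.
- dial_pointer (a point): Tip of the dial's pointer, a small nose with a white line sticking out of the disc below one end of the grip bar, 43 mm from the dial axis.
- index_mark (a point): Inner end of the index bar, a long white raised bar (20 x 6 mm) on the block's top beside the dial, 45 mm from the dial axis on the side away from the box's front (+x); the six other marks are short thin ticks.
- glue_bottle: Bystander: white plastic glue bottle with cap, 66 mm across, 170 mm tall, standing left of the box. Origin: centre of its base.
- mallet: Bystander: mallet lying right of the box, wooden handle with a flared end along its x, rubber head 52 mm across and 85 mm long at +x, 245 mm long overall. Origin: underside, on the handle line.

How it is judged:
By the outcome, as a careful person would: the job done as asked, in the order asked, and still so for the second after the job is handed in, with the robot touching nothing.
It also fails if it takes over 54 s, if anything falls off the work surface, if the arm or the gripper's body presses on something with over 40 N, if the wrist force passes 120 N, or if a joint passes its speed limit or range.

ROBOT

A 6-joint arm with a two-finger parallel gripper is mounted at the origin on the work surface. World frame = base frame: x ahead of the robot, y to its left, z up, the work surface at z = 0. Lengths are in m, angles in rad, forces in N, time in s.
With the tool pointing down it reaches from about 0.4 to 0.825 m from the base axis. Payload 7 kg.
Tool frame: the origin (TCP) lies at the very end of the fingers, on their centre line; the grasp point (between the pads) lies 19 mm behind it (arm.grasp_offset is the distance from the TCP to the grasp point, in m); z points along the fingers, y is the line along which they close (so a half turn about z gives the same grasp; the last joint's range is limited). The gripper opens to 88 mm and grips with 3 to 60 N. Pads are 19 mm wide; open, the fingers measure 130 mm over their backs; the gripper's body (78 mm by 193 mm) begins 47 mm behind the grasp point.
Start: joints at [1.508, 0.359, 0.012, 0, -1.224, -0.288], TCP at [0.232, 0.634, 0.227] pointing down, gripper open.
Joint ranges: [-3.07, 3.07], [-1.43, 2.12], [-1.02, 1.25], [-3.03, 1.67], [-3.05, -0], [-3.03, 3.03]. Speed limits (rad/s): [2.39, 2.39, 3.01, 3.14, 3.14, 3.14].

INTERFACE

Orientations are given as [roll, pitch, yaw] about the fixed x, y, z axes, in that order (R = Rz(yaw) Ry(pitch) Rx(roll)).
In Python, from station import get_state, cams, arm, nets gives the robot as it stands.
- The arm moves only by the shell command python3 -m creep 'ROWS' [FORCE]. ROWS is a JSON object of lists of equal length, an entry for each row: "translation": the shift along the world's x, y, z in mm, a list of three; "spin": the turn about the world's z in rad; "gripper": the opening, from 0 (shut) to 1 (fully open). In form: {"translation": [[dx, dy, dz], ...], "spin": [spin, ...], "gripper": [gripper, ...]}. A call has 1 to 8 rows; each row shifts and turns the commanded pose from where the row before left it; what a row does not reach is not made up. A row lasts 1/10 s, in which the tool goes at most 50 mm and 8.59 degrees, less where a joint would pass 70% of its speed; a pose out of reach is approached as far as the arm can. A call is refused whole if a number of a shift passes 50 or a number of a turn 0.15, either way. A call with a gripper value outside its range is refused whole. The fingers move at their own pace and stop on an object; FORCE is the grip in N (left out, the last holds). Time passes only in rows, so rows that do not move let the fingers close. It gives the time, the measured TCP pose, the force, the opening and the grip force at its end, in the units of the state.
- get_state(): the state, without advancing time (a new reading comes with each control period).
- cams.grab_frame(name): name is "side" or "top" or "wrist"; returns a dict with "img" (384x512x3 uint8, red, green, blue), "mtx" (3x3 intrinsics, pixels), "R" (3x3) and "t" (3): a world point X has camera coordinates R X + t. Camera axes: x right, y down, z forward; pixel columns grow to the right and rows downward; lengths in m; the calibration is good to about 2 mm. A picture is of the moment at which its call begins. There is no depth.
- arm.job_done(): hands the job in; it is judged then, once.
Trained networks look in the newest picture that a camera, given by its name, has taken for a name from the list of things; names that differ only in an ending like _2 or _b are one class to them, and where a whole thing is asked for, a point or a joint stands for the part that bears it (a point fixed in the world has none). Each returns a list of dicts, best first, with "confidence" (0 to 1); they miss things now and then, are a little off and sometimes report something else, mostly with a low value. They report only what shows in the picture. A call takes as long as a camera call.
- nets.search_frame(camera, label): "centre" ([x, y, z] in m, in world coordinates, good to about 4 mm: the middle of the surface that is visible of it).
- nets.pinpoint(camera, label): "centre" ([x, y, z] in m, in world coordinates, good to about 4 mm: a listed point, or the origin of a listed thing).
The state is a dict: "t": time; "q": joint angles; "qd": joint speeds; "joint_efforts": joint torques, N m; "eef_pos": TCP position; "ee_rot": TCP orientation; "force": force on the tool from outside, world axes, zero at the start; "moment": the same for the moment, N m; "width": finger opening in m; "gripper_force": force on a finger pad.
Only numpy, scipy, OpenCV 4.12 (cv2) and the standard library are available. Lean on these libraries where they do the work, as an engineer would, in place of code of your own. Each camera call takes 0.05 s, during which the arm holds its last target. There are 200 camera calls.

## Working session

There is one attempt and no reset: what is moved stays moved. The work goes in short steps, Python scripts to look and compute and a shell command to move; the robot and the scene stay as the last step left them, time stands still between calls to the robot, and variables do not carry over. Pictures are saved under pics/ and viewed, at most 10 in all, crops included, and the job is handed in when it is done.

```bash
mkdir -p pics; cat > h.py <<'E'
from station import get_state, cams, arm, nets
import numpy as np, cv2
def pic(cam,name,crop=None):
    f=cams.grab_frame(cam); im=f["img"][:,:,::-1]
    if crop: a,b,c,d=crop; im=cv2.resize(im[b:d,a:c],None,fx=3,fy=3)
    cv2.imwrite(f"pics/{name}.png",im); return f
def find(cam,labels):
    for l in labels:
        r=nets.pinpoint(cam,l)
        print(cam,l,[(np.round(d["centre"],4).tolist(),round(d["confidence"],2)) for d in r[:2]])
E
python3 - <<'E'
from h import *
L=["curing_box","lid_hinge","lid_press","dial_grip","dial_pointer","index_mark","glue_bottle","mallet"]
for c in ("top","side"):
    f=cams.grab_frame(c); cv2.imwrite(f"pics/{c}0.png",f["img"][:,:,::-1]); find(c,L)
s=get_state();print(s)
a=cv2.imread("pics/top0.png");b=cv2.imread("pics/side0.png")
E
```

```text
top curing_box [([0.5733, 0.0011, -0.0002], 0.69), ([0.6082, -0.0989, 0.0895], 0.44)]
top lid_hinge [([0.6574, 0.0849, 0.0938], 0.72)]
top lid_press [([0.5448, 0.0574, 0.2156], 0.79)]
top dial_grip [([0.568, -0.1094, 0.1242], 0.85)]
top dial_pointer [([0.5708, -0.0721, 0.1027], 0.65)]
top index_mark []
top glue_bottle [([0.5146, 0.2563, 0.0001], 0.87)]
top mallet [([0.6216, -0.2436, 0.0003], 0.8), ([0.6623, 0.0856, 0.0917], 0.2)]
side curing_box [([0.5758, 0.0052, -0.0034], 0.56)]
side lid_hinge [([0.6609, 0.079, 0.0949], 0.86)]
side lid_press [([0.5451, 0.0563, 0.2155], 0.98)]
side dial_grip [([0.562, -0.112, 0.1274], 0.78)]
side dial_pointer [([0.573, -0.0701, 0.0983], 0.8), ([0.6083, -0.1053, 0.0943], 0.61)]
side index_mark [([0.6103, -0.1052, 0.0966], 0.75), ([0.5644, -0.1106, 0.128], 0.37)]
side glue_bottle [([0.5165, 0.2572, 0.0029], 0.84)]
side mallet [([0.6264, -0.2389, 0.0027], 0.76)]
{'t': 0.9, 'q': array([ 1.50813282e+00,  3.58568302e-01,  1.19021513e-02, -1.39220124e-05,
       -1.22407304e+00, -2.88107575e-01]), 'qd': array([ 0.00061395,  0.00137382, -0.00147338, -0.0001778 , -0.00118103,
        0.00041273]), 'joint_efforts': array([ 2.90249973e-04, -5.82358289e+01,  2.93305743e+01,  7.00213507e+00,
        1.25993765e-02, -2.46301829e-05]), 'eef_pos': array([0.2319456 , 0.63388242, 0.22658018]), 'ee_rot': array([-3.14154159e+00,  2.87884854e-05, -3.50775814e-01]), 'force': array([ 0.09338315,  0.05914624, -0.68331119]), 'moment': array([ 0.0282959 ,  0.03362565, -0.01852666]), 'gripper_force': 0.0, 'width': 0.08793399280655803}
```

View pics/top0.png

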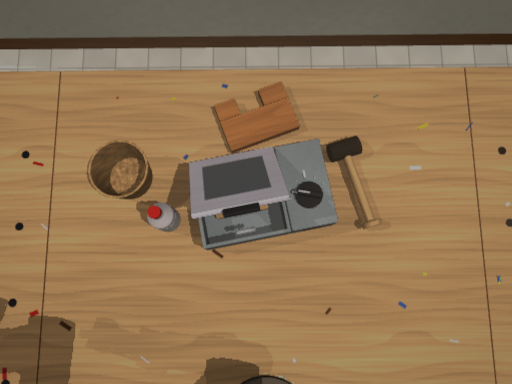

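View pics/side0.png

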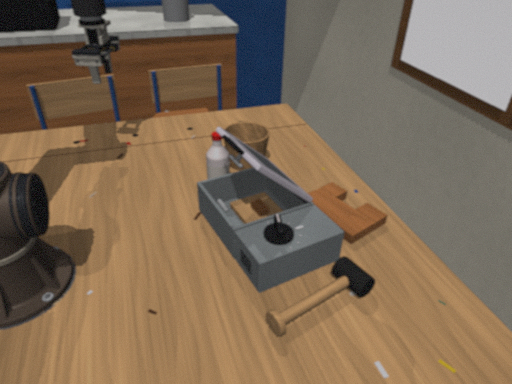

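The top view shows the lid half open with its free edge at about (195–287, 190–212), the bottle cap at (154,212), the dial at (308,195) and the mallet handle at (360,190). The side view agrees with this. The network points fit a box at (0.573, 0.004) with yaw about 0.2, lid about 0.73 rad and dial about 0.37 rad. I'll approach the lid from above with the fingers shut.

```bash
python3 -m creep '{"translation":[[0,0,40],[0,0,40],[24,-44,0],[24,-44,0],[24,-44,0],[24,-44,0],[24,-44,0],[24,-44,0]],"spin":[0,0,-0.08,-0.08,-0.08,-0.08,-0.08,-0.08],"gripper":[0,0,0,0,0,0,0,0]}' 20
python3 -m creep '{"translation":[[24,-44,0],[24,-44,0],[24,-44,0],[24,-44,0],[24,-44,0],[24,-44,0],[24,-44,0],[0,0,0]],"spin":[-0.08,-0.08,-0.08,-0.08,-0.08,-0.08,-0.08,0],"gripper":[0,0,0,0,0,0,0,0]}'
```

```text
t: 1.7
eef_pos: [0.3762, 0.3686, 0.3069]
ee_rot: [-3.141, 0.0, -0.834]
force: [0.5, 0.3, -0.2]
width: 0.029
gripper_force: 0.0
t: 2.5
eef_pos: [0.5448, 0.0585, 0.3062]
ee_rot: [3.141, -0.001, -1.399]
force: [-0.1, 1.0, -0.0]
width: 0.0005
gripper_force: 0.0
```

```bash
python3 -m creep '{"translation":[[0,0,-35],[0,0,-30],[0,0,-10],[0,0,-6],[0,0,-5],[0,0,-4],[0,0,0]],"spin":[0,0,0,0,0,0,0],"gripper":[0,0,0,0,0,0,0]}'
python3 -m creep '{"translation":[[-7,-1,-7],[-7,-1,-8],[-5,-1,-7],[-5,-1,-7],[-4,-1,-7],[-4,-1,-8],[0,0,0]],"spin":[0,0,0,0,0,0,0],"gripper":[0,0,0,0,0,0,0]}'
```

```text
t: 3.2
eef_pos: [0.5435, 0.0636, 0.217]
ee_rot: [-3.141, 0.0, -1.39]
force: [0.7, 0.3, 0.1]
width: 0.0003
gripper_force: 0.1
t: 3.9
eef_pos: [0.5098, 0.0567, 0.1712]
ee_rot: [3.139, -0.0, -1.391]
force: [-0.3, -0.4, 0.6]
width: 0.0005
gripper_force: 0.0
```

```bash
python3 - <<'E'
from h import *
pic("side","side1"); find("side",["lid_press"])
E
```

```text
side lid_press [([0.5098, 0.0518, 0.1697], 0.93)]
```

View pics/side1.png

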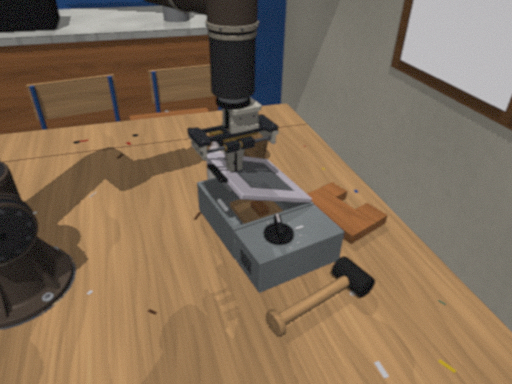

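The picture shows the fingertips at about (235,168) resting on the lid, which has come down with them. The network's press point agrees. I'll continue along the arc to the latch.

```bash
python3 -m creep '{"translation":[[-4,-1,-8],[-3,-1,-8],[-3,-1,-8],[-3,0,-8],[-2,0,-8],[-2,0,-8],[0,0,0]],"spin":[0,0,0,0,0,0,0],"gripper":[0,0,0,0,0,0,0]}'
python3 -m creep '{"translation":[[0,0,-4],[-1,0,-4],[0,0,-4],[0,0,-3],[0,0,-2],[0,0,0]],"spin":[0,0,0,0,0,0],"gripper":[0,0,0,0,0,0]}'
```

```text
t: 4.7
eef_pos: [0.494, 0.0541, 0.1238]
ee_rot: [3.141, -0.001, -1.391]
force: [-0.1, -0.0, 4.9]
width: 0.0007
gripper_force: 1.9
t: 5.3
eef_pos: [0.4931, 0.0542, 0.1072]
ee_rot: [3.141, -0.0, -1.391]
force: [-0.5, 0.6, 0.2]
width: 0.0002
gripper_force: 0.0
```

```bash
python3 -m creep '{"translation":[[0,0,-2],[0,0,-1],[0,0,0]],"spin":[0,0,0],"gripper":[0,0,0]}'
```

```text
t: 5.6
eef_pos: [0.4935, 0.0543, 0.1061]
ee_rot: [-3.141, -0.0, -1.39]
force: [-6.5, 0.7, 14.7]
width: 0.0003
gripper_force: 7.8
```

It meets a firm stop at z = 0.106, so the lid is down. I'll lift off and move above the dial.

```bash
python3 -m creep '{"translation":[[0,0,30],[0,0,40],[0,0,20],[18,-40,0],[18,-40,0],[18,-40,0],[18,-45,0],[0,0,0]],"spin":[0,0,0,-0.1,-0.1,-0.1,-0.05,0],"gripper":[0,0,0,0.45,0.45,0.45,0.45,0.45]}'
python3 - <<'E'
from h import *
pic("side","side2",(170,110,370,300))
find("side",["lid_press","dial_grip","dial_pointer","index_mark"])
pic("wrist","wrist2"); find("wrist",["dial_grip","dial_pointer","index_mark"])
E
```

```text
t: 6.4
eef_pos: [0.5664, -0.1151, 0.1938]
ee_rot: [3.141, -0.001, -1.747]
force: [-0.7, 0.2, 0.3]
width: 0.0348
gripper_force: 0.0
side lid_press [([0.4942, 0.0471, 0.1061], 0.68)]
side dial_grip [([0.5605, -0.1094, 0.1276], 0.74)]
side dial_pointer []
side index_mark [([0.6092, -0.1035, 0.0938], 0.72)]
wrist dial_grip [([0.5646, -0.1073, 0.1231], 0.88), ([0.572, -0.0672, 0.1037], 0.47)]
wrist dial_pointer []
wrist index_mark [([0.6067, -0.1051, 0.0912], 0.59)]
```

View pics/wrist2.png

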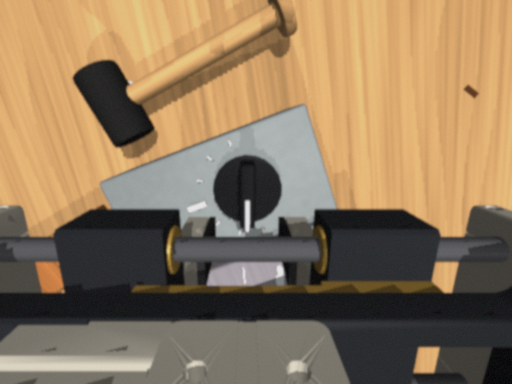

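View pics/side2.png

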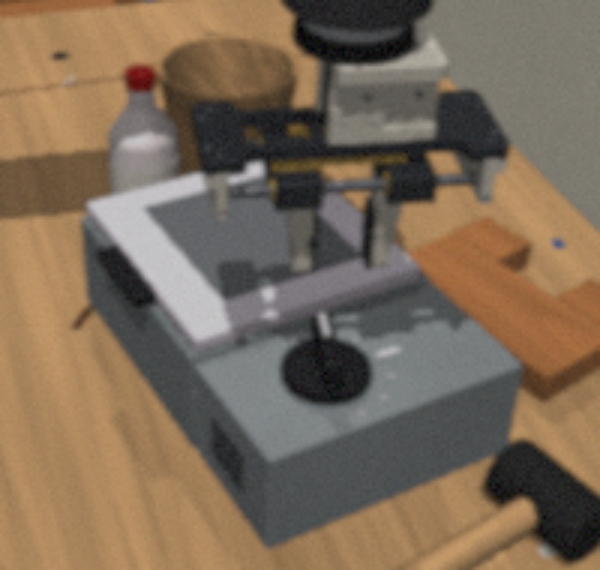

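The side crop shows the lid lying flat on the box. In the wrist view the disc is centred at (247,188), the bar and white pointer line run straight down column 248, and the long index bar is at (197,207). I'll turn those pixels into positions.

```bash
python3 - <<'E'
from h import *
f=cams.grab_frame("wrist");g=f["img"].copy()
def ray(u,v,z):
    d=f["R"].T@np.linalg.inv(f["mtx"])@[u,v,1]; c=-f["R"].T@f["t"]; return (c+d*(z-c[2])/d[2])
# white blobs around the dial
m=((g.min(2)>185)*255).astype(np.uint8); m[:100]=0; m[235:]=0
n,_,st,ce=cv2.connectedComponentsWithStats(m)
for i in range(1,n):
    if 150<ce[i][0]<300 and st[i][4]>4: print(st[i],ce[i].round(1),ray(*ce[i],0.092).round(4))
# disc: dark blob
d=((g.max(2)<70)*255).astype(np.uint8)[140:232,200:300]
c=max(cv2.findContours(d,0,1)[0],key=cv2.contourArea); (x,y),r=cv2.minEnclosingCircle(c)
print("disc",x+200,y+140,r,ray(x+200,y+140,.1).round(4))
for p in [(248,160),(248,230)]: print(p,ray(*p,.126).round(4),ray(*p,.1).round(4))
E
```

```text
[228 140   4   6  17] [229.9 142.4] [ 0.5743 -0.1585  0.092 ]
[207 156   5   4  14] [209.1 157.4] [ 0.5968 -0.1478  0.092 ]
[197 179   6   3  16] [199.2 180.1] [ 0.6111 -0.1271  0.092 ]
[187 201  20  11 125] [196.8 206.2] [ 0.6193 -0.1008  0.092 ]
[246 201   4  31 116] [247.4 215.1] [ 0.5699 -0.0828  0.092 ]
[217 220   3   5  11] [218.1 222.3] [ 0.6013 -0.08    0.092 ]
[239 231   2   4   8] [239.5 232.5] [ 0.5813 -0.065   0.092 ]
disc 246.83333206176758 191.5 35.874107360839844 [ 0.566  -0.1098  0.1   ]
(248, 160) [ 0.5592 -0.1439  0.126 ] [ 0.5597 -0.1401  0.1   ]
(248, 230) [ 0.5698 -0.0808  0.126 ] [ 0.5715 -0.0697  0.1   ]
```

```bash
python3 -m creep '{"translation":[[-1,4,-30],[0,0,-30],[0,0,-15],[0,0,-10],[0,0,-4],[0,0,0]],"spin":[0,0,0,0,0,0],"gripper":[0.45,0.45,0.45,0.45,0.45,0.45]}'
python3 -m creep '{"translation":[[0,0,0],[0,0,0],[0,0,0],[0,0,0],[0,0,0]],"spin":[0,0,0,0,0],"gripper":[0.1,0,0,0,0]}' 15
```

```text
t: 7.5
eef_pos: [0.5644, -0.1066, 0.1056]
ee_rot: [-3.142, -0.0, -1.74]
force: [-0.2, 0.3, 0.7]
width: 0.0394
gripper_force: 0.0
t: 8.0
eef_pos: [0.5651, -0.1068, 0.1061]
ee_rot: [-3.14, 0.0, -1.741]
force: [2.1, -0.5, 0.5]
width: 0.0138
gripper_force: 15.0
```

The grip is 14 mm wide, so it's on the bar, but about 4 mm off the axis. I'll re-centre, then turn.

```bash
python3 -m creep '{"translation":[[0,0,0],[0,-4,-1],[0,0,0],[0,0,0],[0,0,0],[0,0,0]],"spin":[0,0,0,0,0,0],"gripper":[0.3,0.3,0.3,0,0,0]}' 15
python3 -m creep '{"translation":[[0,0,0],[0,0,0],[0,0,0],[0,0,0],[0,0,0],[0,0,0],[0,0,0],[0,0,0]],"spin":[-0.1,-0.13,-0.13,-0.13,-0.13,-0.13,-0.13,0],"gripper":[0,0,0,0,0,0,0,0]}'
```

```text
t: 8.6
eef_pos: [0.5644, -0.1109, 0.1045]
ee_rot: [-3.141, -0.0, -1.741]
force: [1.0, -0.9, -2.1]
width: 0.0141
gripper_force: 15.0
t: 9.4
eef_pos: [0.5648, -0.111, 0.1046]
ee_rot: [-3.141, 0.001, -2.623]
force: [4.2, -3.6, -3.7]
width: 0.0139
gripper_force: 15.0
```

```bash
python3 -m creep '{"translation":[[0,0,0],[0,0,0],[0,0,0],[0,0,0]],"spin":[-0.12,-0.12,-0.09,0],"gripper":[0,0,0,0]}'
python3 -m creep '{"translation":[[0,0,0],[0,0,0],[0,0,0],[0,0,20],[0,0,30],[0,0,40],[0,0,0]],"spin":[0,0,0,0,0,0,0],"gripper":[0.4,0.4,0.4,0.4,0.4,0.4,0.4]}'
python3 - <<'E'
from h import *
f=pic("wrist","wrist3"); find("wrist",["dial_grip","dial_pointer","index_mark"])
pic("top","top3",(180,120,360,260)); find("top",["dial_grip","dial_pointer","index_mark","lid_press"])
E
```

```text
t: 9.8
eef_pos: [0.5648, -0.1112, 0.1045]
ee_rot: [-3.141, 0.001, -2.95]
force: [3.9, -5.1, -4.5]
width: 0.0136
gripper_force: 15.0
t: 10.5
eef_pos: [0.5672, -0.1108, 0.2004]
ee_rot: [-3.14, 0.009, -2.949]
force: [-0.7, 0.7, -0.5]
width: 0.0349
gripper_force: 0.0
wrist dial_grip [([0.5637, -0.1063, 0.124], 0.98)]
wrist dial_pointer [([0.6093, -0.1026, 0.1038], 0.95)]
wrist index_mark [([0.6081, -0.1067, 0.0954], 0.75)]
top dial_grip [([0.5656, -0.1096, 0.1257], 0.6)]
top dial_pointer []
top index_mark [([0.6101, -0.1008, 0.0865], 0.66)]
top lid_press [([0.4943, 0.0491, 0.1067], 0.56), ([0.6232, -0.2445, -0.0014], 0.47)]
```

View pics/wrist3.png

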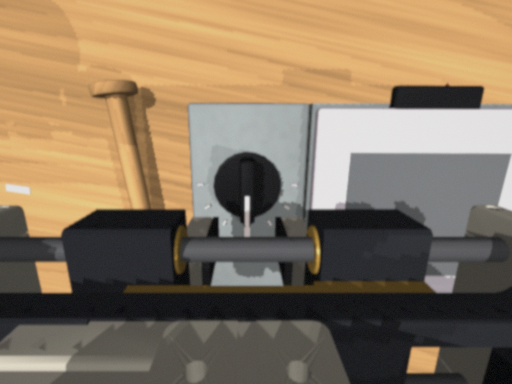

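In this view the pointer line runs down column 248, parallel to the box edge at column 309, but the index bar is hidden behind the gripper. I'll move the hand to see it.

```bash
python3 -m creep '{"translation":[[30,6,20],[35,7,10],[0,0,0],[0,0,0]],"spin":[0,0,0,0],"gripper":[0.4,0.4,0.4,0.4]}'
python3 - <<'E'
from h import *
f=pic("wrist","wrist4",(160,60,360,240)); g=f["img"]
def ray(u,v,z):
    d=f["R"].T@np.linalg.inv(f["mtx"])@[u,v,1]; c=-f["R"].T@f["t"]; return (c+d*(z-c[2])/d[2])
m=((g.min(2)>175)*255).astype(np.uint8); m[240:]=0
n,_,st,ce=cv2.connectedComponentsWithStats(m)
for i in range(1,n):
    if 170<ce[i][0]<300 and 4<st[i][4]<900: print(st[i],ce[i].round(1),ray(*ce[i],0.092).round(4))
E
```

```text
t: 11.35
eef_pos: [0.6294, -0.0976, 0.2234]
ee_rot: [3.141, -0.002, -2.951]
force: [-0.3, -0.6, 0.1]
width: 0.0351
gripper_force: 0.0
[280 107  13  18  66] [284.8 113.5] [ 0.5498 -0.0724  0.092 ]
[288 119   7   5  28] [290.7 121.1] [ 0.5561 -0.0646  0.092 ]
[242 125   9  59 300] [245.3 158.4] [ 0.6035 -0.1037  0.092 ]
[279 133  10   8  26] [283.1 136.8] [ 0.5734 -0.0688  0.092 ]
[281 139   7  10  41] [284.2 144.4] [ 0.5808 -0.0658  0.092 ]
[276 143   4   5  13] [277.6 145.2] [ 0.583  -0.0726  0.092 ]
[271 150   9  10  50] [274.6 154.3] [ 0.5931 -0.0737  0.092 ]
[255 153  16  22 129] [262.5 165.7] [ 0.6077 -0.0839  0.092 ]
[228 156  10  11  40] [231.5 160.7] [ 0.6088 -0.118   0.092 ]
[253 161   3   5   8] [253.8 162.9] [ 0.6065 -0.0939  0.092 ]
[213 165   9   6  32] [216.6 167.6] [ 0.6194 -0.1326  0.092 ]
[252 166   2   4   5] [252.2 167.6] [ 0.6119 -0.0945  0.092 ]
```

View pics/wrist4.png

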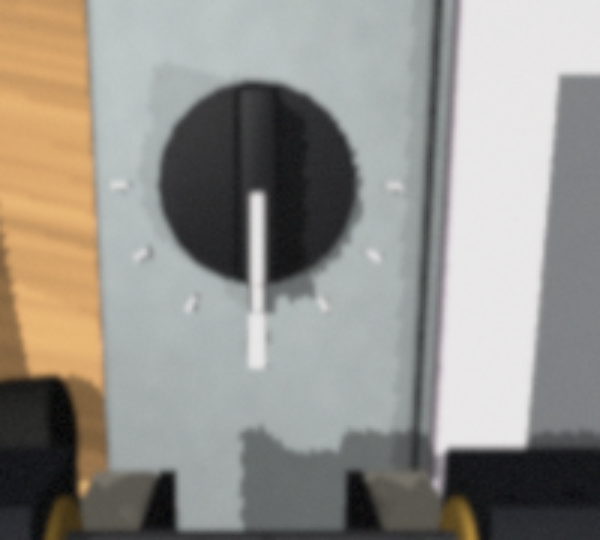

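The crop shows the pointer line and the index bar in one straight line at column 257, with the index end at row 315–368. The lid is shut: its press point reads z = 0.106 after I let go. The hand is clear of everything, so I'll hand the job in.

```bash
python3 -c "
from station import arm; print(arm.job_done())"
```

```text
the job is handed in; nothing more can be done
None
```

The lid is pressed shut past its latch, the dial pointer lines up with the long index bar, the glue bottle and mallet were not touched, and the job was handed in at about 11 s (no verdict was returned).

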